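# Lay out the condiment board

## Task

Set out the condiments on the serving board: stand the red-lidded sauce jar in the middle of the white coaster and the yellow-lidded honey jar in the middle of the blue coaster, the square spice shaker upright in the middle of the board, halfway between the two jars, and the small purple-lidded tin centred on top of the sauce jar's lid. Set the glass jars down gently, and leave the green-lidded pickle jar standing where it is in the tray.

Things in the scene. Friction and masses are not known exactly. Their poses are not given: they have to be found in the camera images.
- board: Fixed bamboo-brown serving board with two dark stripes along its length, 320 x 160 mm, 15 mm thick, lying on the counter left or right of the middle. Origin: centre of its underside; x along its length, z up. Its two coasters lie on it, their centres 105 mm to either side of its centre along x, one at each end; the middle is bare.
- coaster_white: White round coaster, 90 mm diameter, 5 mm thick, fixed flat on one end of the board (either end), so its top is 20 mm above the counter. Origin: centre of its underside, z up.
- coaster_blue: Blue round coaster, 90 mm diameter, 5 mm thick, fixed flat on the other end of the board, its top 20 mm above the counter. Origin: centre of its underside, z up.
- tray: Fixed shallow grey tray, 280 x 280 mm, floor 4 mm thick, rim 12 mm high and 4 mm thick, on the other side of the middle from the board. The four condiments and the pickle jar start upright on its floor, one near its centre and one 80 mm along x and 80 mm along y towards each corner, in any order. Origin: centre of its underside; x and y along its sides, z up.
- sauce_jar: Glass jar of red-brown sauce with a red screw lid and a paper label; round, 58 mm diameter (lid 60 mm, its top 18 mm), 85 mm tall with a flat top, 0.22 to 0.4 kg. Loose. Origin: centre of its underside, z up along its axis.
- honey_jar: Glass jar of amber honey with a yellow screw lid and a paper label; round, 58 mm diameter (lid 60 mm, its top 18 mm), 75 mm tall, 0.2 to 0.37 kg. Loose. Origin: centre of its underside, z up along its axis.
- pickle_jar: Glass jar of green pickles with a green screw lid and a paper label; round, 58 mm diameter (lid 60 mm), 80 mm tall. Not part of the set; it stays in the tray. Loose. Origin: centre of its underside, z up along its axis.
- shaker: Square brown spice shaker with a paper label and a round white cap: body 44 x 44 mm and 78 mm tall, cap 41 mm diameter, 92 mm tall in all, 0.1 to 0.19 kg. Loose. Origin: centre of its underside; x and y square to its sides, within 0.25 rad of the tray's at the start, z up.
- tin: Small flat round tin, steel body 54 mm diameter with a purple lid 56 mm diameter (the top 9 mm), 30 mm tall in all, 0.06 to 0.11 kg. Loose. Origin: centre of its underside, z up along its axis.

How it is judged:
By the outcome, as a careful person would: the job done as asked, in the order asked, and still so for the second after the job is handed in, with the robot touching nothing.
It also fails if it takes over 120 s, if anything falls off the work surface, if the arm or the gripper's body presses on something with over 40 N, if the wrist force passes 120 N, or if a joint passes its speed limit or range.

## Robot

A 6-joint arm with a two-finger parallel gripper is mounted at the origin on the work surface. World frame = base frame: x ahead of the robot, y to its left, z up, the work surface at z = 0. Lengths are in mm, angles in rad, forces in N, time in s.
With the tool pointing down it reaches from about 375 to 900 mm from the base axis. Payload 3.1 kg.
Tool frame: the origin (TCP) lies midway between the tips of the shut fingers; the grasp point (between the pads) lies 19 mm behind it; z points along the fingers, y is the line along which they close (so a half turn about z gives the same grasp; the last joint's range is limited). The gripper opens to 87 mm and grips with 3 to 60 N. Pads are 19 mm wide; open, the fingers measure 117 mm over their backs; the gripper's body (75 mm by 190 mm) begins 51 mm behind the grasp point.
Start: joints at [-1.3, 0.527, 1.433, -0, 1.181, -0.178], TCP at [271.759, -562.8, 222.548] pointing down, gripper open.
Joint ranges: [-3.08, 3.08], [-0.75, 2.2], [0.22, 2.44], [-1.43, 4.57], [0, 2.65], [-2.85, 2.85]. Speed limits (rad/s): [2.79, 2.79, 3.14, 3.14, 3.14, 3.14].

## Interface

Orientations are given as [roll, pitch, yaw] about the fixed x, y, z axes, in that order (R = Rz(yaw) Ry(pitch) Rx(roll)).
In Python, from bench import readout, vision, job gives the robot as it stands.
- The arm moves only by the shell command python3 -m jog 'ROWS' [FORCE]. ROWS is text: rows parted by semicolons, each of 7 numbers parted by spaces: the opening, from 0 (shut) to 1 (fully open), then the shift along the world's x, y, z in units of 0.15 m (1.0 is 0.15 m), then the turn, a rotation vector about the world's x, y, z in units of 90 degrees (1.0 is 90 degrees). In form: jaw tx ty tz wx wy wz; .... A call has 1 to 10 rows; each row is the pose to reach, as a shift and turn from the pose commanded when the call began; what a row does not reach only later rows make up. A row lasts 1/12 s, in which the tool goes at most 41.7 mm and 7.16 degrees, less where a joint would pass 70% of its speed; a pose out of reach is approached as far as the arm can. A call with a number of a shift or a turn outside -1 to 1 is refused whole. A call with a gripper value outside its range is refused whole. The fingers move at their own pace and stop on an object; FORCE is the grip in N (left out, the last holds). Time passes only in rows, so rows that repeat a pose let the fingers close. It gives the time, the measured TCP pose, the force, the opening and the grip force at its end, in the units of the state.
- readout.state(): the state, without advancing time (a new reading comes with each control period).
- vision.camera(name): name is "scene" or "top"; returns the picture (480x640x3 uint8, red, green, blue); there is no depth.
- vision.get_calibration(name): a dict with "vfov" (degrees; the focal length in pixels is half the picture's height over the tangent of half this angle, whatever the lens; pixels are square), "cx", "cy" (the principal point, pixels), "k1" (the pictures are not rectified: a ray, as slopes to the right and down, at radius r is drawn at 1 + k1 r^2 times it, then the intrinsics apply), "origin" and "attitude" of the camera in the world. Camera axes: x right, y up, looking along -z (the intrinsics and any distortion apply to the point x, -y, -z); pixel columns grow to the right and rows downward; lengths in mm; the calibration is good to about 2 mm. A picture is of the moment at which its call begins. get_calibration takes no time and is no camera call.
- job.hand_in(): hands the job in; it is judged then, once.
The state is a dict: "time": time; "q": joint angles; "joint_velocities": joint speeds; "tau": joint torques, N m; "tool_pos": TCP position; "eef_rot": TCP orientation; "wrist_force": force on the tool from outside, world axes, zero at the start; "torque": the same for the moment, N m; "finger_gap": finger opening in mm; "grasp_force": force on a finger pad.
Only numpy, scipy, OpenCV 4.12 (cv2) and the standard library are available. Lean on these libraries where they do the work, as an engineer would, in place of code of your own. Each camera call takes 0.05 s, during which the arm holds its last target. There are 200 camera calls.

## Working session

There is one attempt and no reset: what is moved stays moved. The work goes in short steps, Python scripts to look and compute and a shell command to move; the robot and the scene stay as the last step left them, time stands still between calls to the robot, and variables do not carry over. Pictures are saved under pics/ and viewed, at most 14 in all, crops included, and the job is handed in when it is done.

```bash
mkdir -p pics; ls; python3 - <<'E'
from bench import readout, vision
import cv2
for n in("scene","top"):
    print(n,vision.get_calibration(n)); cv2.imwrite(f"pics/{n}0.png",vision.camera(n)[:,:,::-1])
print(readout.state())
E
```

```text
pics
scene {'vfov': 54.20858043022156, 'cx': 316.0565807636439, 'cy': 230.5842707912006, 'k1': -0.08428432347962435, 'origin': array([1045.43871034,  287.71175524,  676.3255795 ]), 'attitude': array([ 0.75397543, -0.01610254,  2.11326613])}
top {'vfov': 57.22606292204502, 'cx': 313.1353252971498, 'cy': 237.04746330150047, 'k1': -0.047264278146553346, 'origin': array([477.08776941,  -7.8602578 , 857.99250329]), 'attitude': array([ 5.65610847e-02,  1.16253411e-03, -1.58505727e+00])}
{'time': 0.1, 'q': array([-1.29949292e+00,  5.28386658e-01,  1.43372909e+00, -2.56390719e-05,
        1.18140398e+00, -1.78532509e-01]), 'joint_velocities': array([-0.00062092, -0.00170056, -0.00216935,  0.00039987,  0.00194414,
       -0.00044557]), 'tau': array([-5.95002057e-04, -4.40986705e+01, -1.77151233e+01,  6.34404039e-02,
        5.33677242e-02, -3.58709065e-05]), 'tool_pos': array([ 271.5890424 , -562.19888463,  221.67555953]), 'eef_rot': array([-3.13969201e+00, -3.18895264e-04,  4.49845373e-01]), 'wrist_force': array([ 0.78235557, -0.69209863, -0.73640739]), 'torque': array([ 0.02858193, -0.03162099, -0.0235155 ]), 'grasp_force': 0.0, 'finger_gap': 86.89927349573487}
```

View pics/top0.png

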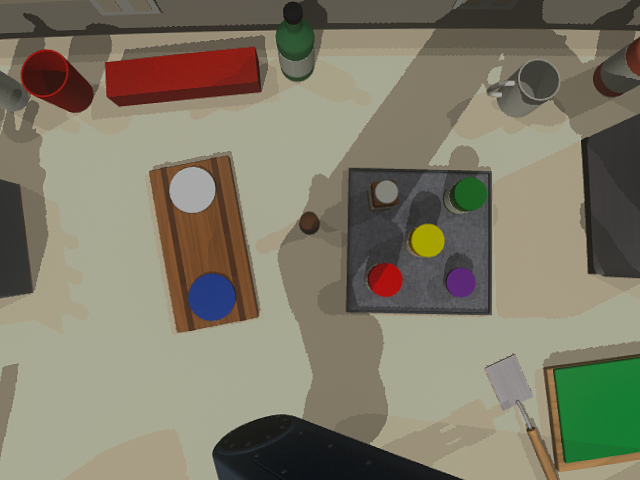

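View pics/scene0.png

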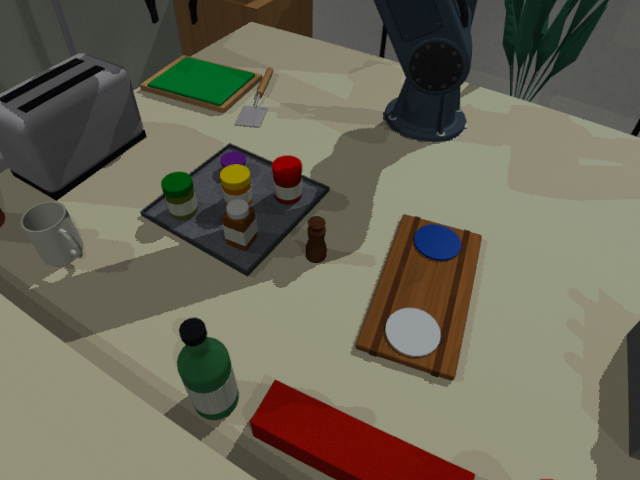

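The top view has the tray on the right: shaker cap (386,192), pickle (468,194), honey (428,240), sauce (385,280) and tin (461,282). The board is on the left, with white at (192,190) and blue at (212,297). A pepper mill stands between them at (310,223), so I'll carry objects above it.

```bash
cat >h.py <<'E'
import numpy as np, cv2
from scipy.spatial.transform import Rotation as R
from bench import readout, vision
def cal(n):
    c=vision.get_calibration(n); f=240/np.tan(np.radians(c['vfov'])/2)
    return c,np.array([[f,0,c['cx']],[0,f,c['cy']],[0,0,1]]),np.array([c['k1'],0,0,0.]),R.from_euler('xyz',c['attitude']).as_matrix()
def world(n,uv,z):
    c,K,D,A=cal(n); p=cv2.undistortPoints(np.array([[uv]],float),K,D)[0,0]
    d=A@np.array([p[0],-p[1],-1]); o=c['origin']; return o+d*(z-o[2])/d[2]
def pix(n,P):
    c,K,D,A=cal(n); q=A.T@(np.array(P,float)-c['origin'])
    return cv2.projectPoints(np.array([[q[0],-q[1],-q[2]]]),np.zeros(3),np.zeros(3),K,D)[0][0,0]
HUE=dict(sauce=(174,6),honey=(24,34),pickle=(50,75),tin=(130,155),blue=(108,128))
def blob(im,name,near,rad=30):
    h=cv2.cvtColor(im,cv2.COLOR_RGB2HSV)
    if name in('white','shaker'): m=(h[...,1]<45)&(h[...,2]>125)
    else:
        a,b=HUE[name]; H=h[...,0]; m=((H>=a)&(H<=b) if a<b else (H>=a)|(H<=b))&(h[...,1]>120)&(h[...,2]>60)
    k=np.zeros(m.shape,np.uint8); cv2.circle(k,tuple(int(v) for v in near),rad,1,-1)
    n,l,s,c=cv2.connectedComponentsWithStats((m*k).astype(np.uint8),connectivity=4)
    i=1+s[1:,4].argmax(); return c[i],s[i,2:]
E
python3 - <<'E'
from h import *
im=vision.camera('top'); sc=vision.camera('scene')
T=dict(sauce=(385,280,80),honey=(428,240,70),pickle=(468,194,75),tin=(461,282,29.5),shaker=(386,192,89),white=(192,190,18),blue=(212,297,18))
S=dict(sauce=(287,168),honey=(236,176),pickle=(178,185),tin=(233,160),shaker=(238,208),white=(413,332),blue=(437,242))
for n,(u,v,z) in T.items():
    c,s=blob(im,n,(u,v)); a=world('top',c,z)
    try: d,t=blob(sc,n,S[n]); b=world('scene',d,z)
    except Exception as e: b=t=None
    print(n,c.round(1),s,a.round(1),None if b is None else b.round(1),t)
print('shaker dbg',cv2.cvtColor(im,cv2.COLOR_RGB2HSV)[192,380:394:3])
for p in[(150,170),(229,152),(259,317),(178,332)]: print('board',world('top',p,15).round(1))
for p in[(348,169),(491,171),(491,314),(347,312)]: print('tray',world('top',p,12).round(1))
cv2.imwrite('pics/sh.png',cv2.resize(im[160:225,355:420,::-1],None,fx=8,fy=8,interpolation=2))
E
```

```text
sauce [385.2 279.5] [ 35  34 933] [ 444.3 -133.6   80. ] [ 443.7 -133.1   80. ] [ 30  26 617]
honey [427.3 240.1] [ 34  33 895] [ 513.3 -212.8   70. ] [ 511.7 -211.3   70. ] [ 31  26 634]
pickle [470.2 193.4] [ 32  34 834] [ 596.2 -292.    75. ] [ 588.4 -296.2   75. ] [ 31  20 449]
tin [460.4 282. ] [ 30  29 674] [ 435.2 -284.    29.5] [ 428.6 -287.4   29.5] [ 25  15 285]
shaker [386.2 191.3] [ 21  21 348] [ 599.7 -137.7   89. ] None None
white [191.9 189.6] [  46   46 1661] [619.9 225.4  18. ] [619.3 225.9  18. ] [  54   48 2034]
blue [211.3 296.7] [  47   47 1709] [413.6 187.9  18. ] [413.  188.6  18. ] [  47   36 1275]
shaker dbg [[ 30  16 128]
 [ 33  20 130]
 [ 30  16 129]
 [ 30  18 129]
 [ 33  20 130]]
board [660.5 309.   15. ]
board [693.1 153.9  15. ]
board [373.8  97.7  15. ]
board [346.9 253.   15. ]
tray [656.6 -77.3  12. ]
tray [ 649.6 -357.9   12. ]
tray [ 371.8 -347.6   12. ]
tray [380.7 -70.2  12. ]
```

View pics/sh.png

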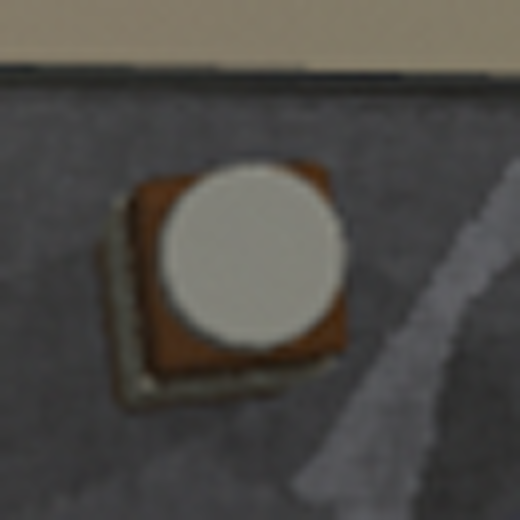

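Measurements agree across the two cameras: the coasters come out 209.7 mm apart against 210 expected. Board yaw is 0.18, its centre is (516.7, 206.7), and shaker yaw is about 0.11. Next I move above the sauce jar.

```bash
python3 -m jog '1 .2 .5 0 0 0 -.14;1 .383 .954 0 0 0 -.286;1 .383 .954 0 0 0 -.286;1 .383 .954 0 0 0 -.286;1 .383 .954 0 0 0 -.286;1 .383 .954 0 0 0 -.286' 20; python3 -m jog '1 .383 .954 0 0 0 0;1 .383 .954 0 0 0 0;1 .383 .954 0 0 0 0;1 .383 .954 0 0 0 0;1 .383 .954 0 0 0 0';python3 -m jog '1 .383 .954 0 0 0 0;1 .383 .954 0 0 0 0;1 .383 .954 0 0 0 0;1 .383 .954 0 0 0 0;1 .383 .954 0 0 0 0;1 .383 .954 0 0 0 0;1 .383 .954 0 0 0 0'
python3 - <<'E'
from h import *
print(readout.state()['q'])
im=vision.camera('top'); cv2.imwrite('pics/a.png',im[:,:,::-1])
E
```

```text
time: 0.7
tool_pos: [329.7, -418.2, 222.7]
eef_rot: [-3.142, 0.0, 0.004]
wrist_force: [0.6, -0.6, 0.1]
finger_gap: 87.0
grasp_force: 0.0
time: 1.12
tool_pos: [387.2, -272.8, 222.4]
eef_rot: [-3.139, 0.001, 0.005]
wrist_force: [0.6, -0.7, -0.4]
finger_gap: 87.0
grasp_force: 0.0
time: 1.7
tool_pos: [444.8, -135.4, 222.6]
eef_rot: [3.14, -0.001, 0.0]
wrist_force: [0.1, -0.2, -0.3]
finger_gap: 86.9
grasp_force: 0.0
[-5.35911070e-01  3.12547309e-01  1.82147448e+00 -1.04639989e-03
  1.00612531e+00  1.03514457e+00]
```

View pics/a.png

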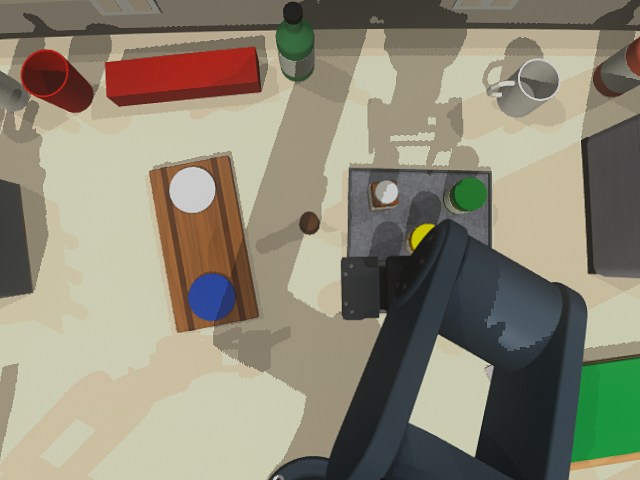

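The top view shows the gripper over the sauce jar with its closing axis along y, as intended. I descend and grip.

```bash
python3 -m jog '1 0 0 -.25 0 0 0;1 0 0 -.5 0 0 0;1 0 0 -.75 0 0 0;1 0 0 -.9 0 0 0;1 0 0 -1 0 0 0;1 0 0 -1 0 0 0' 20; python3 -m jog '1 0 0 -.1 0 0 0;1 0 0 -.2 0 0 0;1 0 0 -.283 0 0 0;1 0 0 -.283 0 0 0;.6 0 0 -.283 0 0 0;.5 0 0 -.283 0 0 0;.5 0 0 -.283 0 0 0;.5 0 0 -.283 0 0 0' 20;python3 -m jog '.5 0 0 0 0 0 0;.5 0 0 0 0 0 0;.5 0 0 0 0 0 0;.5 0 0 0 0 0 0;.5 0 0 0 0 0 0;.5 0 0 0 0 0 0' 20
```

```text
time: 2.25
tool_pos: [442.2, -134.6, 69.7]
eef_rot: [-3.139, 0.005, -0.002]
wrist_force: [-0.2, -0.4, 0.2]
finger_gap: 87.3
grasp_force: 0.0
time: 2.92
tool_pos: [444.7, -134.0, 31.1]
eef_rot: [3.141, -0.002, 0.0]
wrist_force: [-0.4, 0.2, 0.1]
finger_gap: 68.2
grasp_force: 0.0
time: 3.42
tool_pos: [444.4, -133.4, 30.7]
eef_rot: [3.141, -0.001, 0.001]
wrist_force: [0.7, 1.6, 5.7]
finger_gap: 59.2
grasp_force: 20.0
```

```bash
python3 -m jog '.4 0 0 .02 0 0 0;.4 0 0 .06 0 0 0;.4 0 0 .15 0 0 0;.4 0 0 .3 0 0 0;.4 0 0 .47 0 0 0;.4 0 0 .64 0 0 0;.4 0 0 .8 0 0 0;.4 0 0 .92 0 0 0;.4 0 0 1 0 0 0;.4 0 0 1 0 0 0' 30; python3 -m jog '.4 .04 .08 0 0 0 0;.4 .12 .24 0 0 0 0;.4 .21 .42 0 0 0 0;.4 .3 .61 0 0 0 0;.4 .391 .798 0 0 0 0' ; python3 -m jog '.4 .09 .18 0 0 0 0;.4 .19 .38 0 0 0 0;.4 .29 .59 0 0 0 0;.4 .391 .798 0 0 0 0';python3 -m jog '.4 .09 .18 0 0 0 0;.4 .19 .38 0 0 0 0;.4 .28 .56 0 0 0 0;.4 .34 .69 0 0 0 0;.4 .38 .77 0 0 0 0;.4 .391 .798 0 0 0 0;.4 .391 .798 0 0 0 0;.4 .391 .798 0 0 0 0'
python3 - <<'E'
from h import *
im=vision.camera('top'); cv2.imwrite('pics/b_t.png',im[:,:,::-1])
im=vision.camera('scene'); cv2.imwrite('pics/b.png',im[:,:,::-1])
E
```

```text
time: 4.25
tool_pos: [445.1, -134.0, 182.4]
eef_rot: [3.139, -0.004, 0.001]
wrist_force: [1.1, -0.1, -3.2]
finger_gap: 58.9
grasp_force: 30.0
time: 4.67
tool_pos: [502.0, -12.5, 178.8]
eef_rot: [-3.141, 0.003, -0.0]
wrist_force: [1.0, -0.4, -3.5]
finger_gap: 59.2
grasp_force: 30.0
time: 5.0
tool_pos: [560.5, 107.5, 178.4]
eef_rot: [3.141, 0.004, 0.001]
wrist_force: [0.3, 1.1, -3.3]
finger_gap: 59.1
grasp_force: 30.0
time: 5.67
tool_pos: [618.7, 224.8, 178.7]
eef_rot: [3.14, 0.003, 0.001]
wrist_force: [-0.6, -0.1, -4.1]
finger_gap: 59.1
grasp_force: 30.0
```

View pics/b.png

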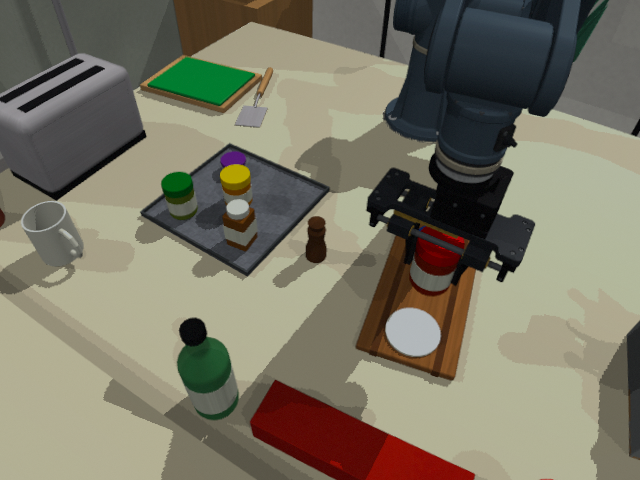

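The scene view shows the sauce jar held upright at about (435,265), in line to descend onto the white coaster at (413,332). I lower it slowly.

```bash
python3 -m jog '.4 0 0 -.06 0 0 0;.4 0 0 -.18 0 0 0;.4 0 0 -.34 0 0 0;.4 0 0 -.5 0 0 0;.4 0 0 -.64 0 0 0;.4 0 0 -.74 0 0 0;.4 0 0 -.8 0 0 0;.4 0 0 -.84 0 0 0;.4 0 0 -.86 0 0 0;.4 0 0 -.87 0 0 0'; python3 -m jog '.4 0 0 -.004 0 0 0;.4 0 0 -.007 0 0 0;.4 0 0 -.01 0 0 0;.4 0 0 -.013 0 0 0;.4 0 0 -.016 0 0 0;.4 0 0 -.016 0 0 0;.4 0 0 -.016 0 0 0'
```

```text
time: 6.6
tool_pos: [620.5, 225.4, 49.8]
eef_rot: [-3.141, -0.001, 0.0]
wrist_force: [0.1, 0.1, -3.0]
finger_gap: 59.1
grasp_force: 30.0
time: 7.18
tool_pos: [620.1, 225.6, 47.3]
eef_rot: [-3.142, -0.0, 0.001]
wrist_force: [0.9, 0.2, -3.0]
finger_gap: 59.1
grasp_force: 30.0
```

```bash
python3 -m jog '.4 0 0 -.002 0 0 0;.4 0 0 -.004 0 0 0;.4 0 0 -.006 0 0 0;.4 0 0 -.006 0 0 0;.4 0 0 -.006 0 0 0'; python3 -m jog '.4 0 0 -.002 0 0 0;.4 0 0 -.004 0 0 0;.4 0 0 -.004 0 0 0;.4 0 0 -.004 0 0 0'
```

```text
time: 7.6
tool_pos: [620.4, 225.7, 46.8]
eef_rot: [-3.141, -0.001, 0.001]
wrist_force: [-0.4, 0.0, 0.9]
finger_gap: 59.0
grasp_force: 30.0
time: 7.93
tool_pos: [620.5, 225.7, 46.8]
eef_rot: [-3.141, -0.001, 0.001]
wrist_force: [-1.5, -0.3, 5.3]
finger_gap: 59.2
grasp_force: 30.0
```

Contact is felt (5 N). I release, retreat and go to the honey jar.

```bash
python3 -m jog '.7 0 0 .002 0 0 0;.8 0 0 .002 0 0 0;1 0 0 .002 0 0 0;1 0 0 .002 0 0 0;1 0 0 .002 0 0 0;1 0 0 .002 0 0 0;1 0 0 .05 0 0 0;1 0 0 .15 0 0 0;1 0 0 .3 0 0 0;1 0 0 .5 0 0 0'; python3 -m jog '1 0 0 .2 0 0 0;1 0 0 .4 0 0 0;1 0 0 .5 0 0 0;1 0 0 .5 0 0 0';python3 -m jog '1 -.05 -.2 0 0 0 0;1 -.11 -.45 0 0 0 0;1 -.17 -.7 0 0 0 0;1 -.239 -.972 0 0 0 0;1 -.239 -.972 0 0 0 0';python3 -m jog '1 -.06 -.25 0 0 0 0;1 -.12 -.5 0 0 0 0;1 -.18 -.75 0 0 0 0;1 -.239 -.972 0 0 0 0;1 -.239 -.972 0 0 0 0'
python3 -m jog '1 -.06 -.25 0 0 0 0;1 -.12 -.5 0 0 0 0;1 -.18 -.75 0 0 0 0;1 -.22 -.9 0 0 0 0;1 -.239 -.972 0 0 0 0;1 -.239 -.972 0 0 0 0;1 -.239 -.972 0 0 0 0'
python3 - <<'E'
from h import *
im=vision.camera('top'); cv2.imwrite('pics/c.png',im[:,:,::-1])
c,s=blob(im,'sauce',pix('top',(620,225,96))); print('sauce',c,s,world('top',c,96))
for n,p,z in[('white',(620,225,20),18)]:
    print(pix('top',p))
E
```

```text
time: 8.77
tool_pos: [618.4, 225.2, 119.7]
eef_rot: [3.141, 0.005, 0.0]
wrist_force: [0.2, -0.1, 0.4]
finger_gap: 86.9
grasp_force: 0.0
time: 9.1
tool_pos: [623.1, 226.3, 201.3]
eef_rot: [-3.14, -0.01, 0.001]
wrist_force: [0.7, -0.3, 1.3]
finger_gap: 86.8
grasp_force: 0.0
time: 9.52
tool_pos: [581.4, 73.6, 194.2]
eef_rot: [3.138, 0.005, -0.005]
wrist_force: [-0.4, 0.4, 0.6]
finger_gap: 87.1
grasp_force: 0.0
time: 9.93
tool_pos: [546.8, -71.1, 194.7]
eef_rot: [3.14, 0.002, -0.005]
wrist_force: [0.2, 0.0, -0.3]
finger_gap: 87.0
grasp_force: 0.0
time: 10.52
tool_pos: [512.3, -210.7, 195.1]
eef_rot: [-3.14, 0.001, -0.0]
wrist_force: [0.7, 0.6, -0.6]
finger_gap: 86.9
grasp_force: 0.0
sauce [179.40431796 182.30421982] [  38   35 1019] [619.92479777 225.95273552  96.        ]
[191.83698513 189.35485752]
```

View pics/c.png

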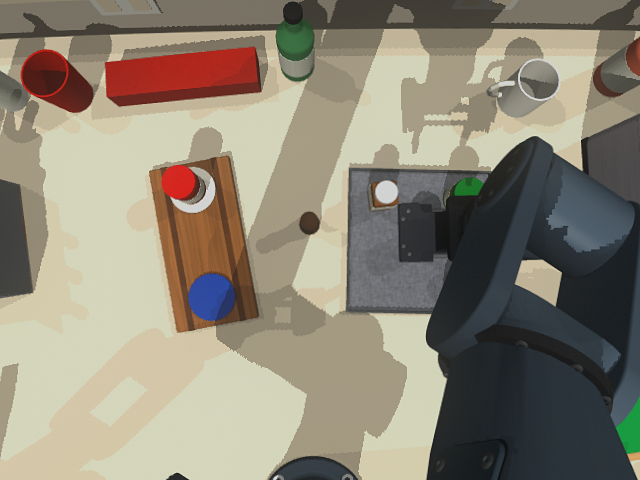

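The top view shows the sauce jar standing on the white coaster, with its lid at (179,182), which puts it at (619.9, 226.0), within 1 mm of the coaster centre. Next is the honey jar.

```bash
python3 -m jog '1 0 0 -.25 0 0 0;1 0 0 -.5 0 0 0;1 0 0 -.75 0 0 0;1 0 0 -.9 0 0 0;1 0 0 -1 0 0 0;1 0 0 -1 0 0 0'; python3 -m jog '1 0 0 -.06 0 0 0;1 0 0 -.105 0 0 0;1 0 0 -.105 0 0 0;.6 0 0 -.105 0 0 0;.4 0 0 -.105 0 0 0;.4 0 0 -.105 0 0 0;.4 0 0 -.105 0 0 0;.4 0 0 -.105 0 0 0;.4 0 0 -.105 0 0 0;.4 0 0 -.105 0 0 0' 30;python3 -m jog '.4 0 0 0 0 0 0;.4 0 0 0 0 0 0;.4 0 0 0 0 0 0;.4 0 0 0 0 0 0' 30
```

```text
time: 11.07
tool_pos: [510.7, -208.1, 42.4]
eef_rot: [-3.137, 0.006, 0.003]
wrist_force: [-0.2, 0.3, 0.2]
finger_gap: 87.0
grasp_force: 0.0
time: 11.9
tool_pos: [512.7, -211.9, 30.4]
eef_rot: [3.141, -0.001, 0.0]
wrist_force: [-0.1, -0.0, 3.2]
finger_gap: 59.6
grasp_force: 30.0
time: 12.23
tool_pos: [512.7, -211.9, 30.3]
eef_rot: [3.141, -0.001, 0.001]
wrist_force: [-0.7, 0.7, 5.4]
finger_gap: 59.1
grasp_force: 30.0
```

```bash
python3 -m jog '.4 0 0 .02 0 0 0;.4 0 0 .06 0 0 0;.4 0 0 .15 0 0 0;.4 0 0 .3 0 0 0;.4 0 0 .47 0 0 0;.4 0 0 .64 0 0 0;.4 0 0 .8 0 0 0;.4 0 0 .92 0 0 0;.4 0 0 1 0 0 0;.4 0 0 1 0 0 0' 30; python3 -m jog '.4 -.02 .08 0 0 0 0;.4 -.06 .24 0 0 0 0;.4 -.11 .45 0 0 0 0;.4 -.165 .67 0 0 0 0;.4 -.22 .889 0 0 0 0' ; python3 -m jog '.4 -.05 .21 0 0 0 0;.4 -.105 .43 0 0 0 0;.4 -.16 .66 0 0 0 0;.4 -.22 .889 0 0 0 0';python3 -m jog '.4 -.05 .21 0 0 0 0;.4 -.1 .42 0 0 0 0;.4 -.15 .61 0 0 0 0;.4 -.19 .77 0 0 0 0;.4 -.215 .86 0 0 0 0;.4 -.22 .889 0 0 0 0;.4 -.22 .889 0 0 0 0;.4 -.22 .889 0 0 0 0'
python3 -m jog '.4 0 0 -.06 0 0 0;.4 0 0 -.18 0 0 0;.4 0 0 -.34 0 0 0;.4 0 0 -.5 0 0 0;.4 0 0 -.64 0 0 0;.4 0 0 -.74 0 0 0;.4 0 0 -.8 0 0 0;.4 0 0 -.84 0 0 0;.4 0 0 -.86 0 0 0;.4 0 0 -.87 0 0 0'; python3 -m jog '.4 0 0 -.004 0 0 0;.4 0 0 -.007 0 0 0;.4 0 0 -.01 0 0 0;.4 0 0 -.013 0 0 0;.4 0 0 -.016 0 0 0;.4 0 0 -.016 0 0 0;.4 0 0 -.016 0 0 0'
```

```text
time: 13.07
tool_pos: [513.8, -212.6, 182.6]
eef_rot: [3.139, -0.004, 0.001]
wrist_force: [0.7, -1.0, -2.4]
finger_gap: 59.1
grasp_force: 30.0
time: 13.48
tool_pos: [477.0, -76.0, 178.2]
eef_rot: [-3.139, 0.004, -0.001]
wrist_force: [-0.2, 0.1, -2.7]
finger_gap: 59.3
grasp_force: 30.0
time: 13.82
tool_pos: [443.8, 57.1, 178.5]
eef_rot: [-3.141, 0.004, -0.0]
wrist_force: [0.6, 0.2, -2.5]
finger_gap: 59.0
grasp_force: 30.0
time: 14.48
tool_pos: [412.7, 188.0, 179.2]
eef_rot: [3.141, 0.002, 0.001]
wrist_force: [0.7, -0.8, -2.6]
finger_gap: 59.1
grasp_force: 30.0
time: 15.32
tool_pos: [414.0, 187.9, 49.4]
eef_rot: [-3.142, -0.0, -0.0]
wrist_force: [0.6, 0.2, -2.3]
finger_gap: 59.3
grasp_force: 30.0
time: 15.9
tool_pos: [413.5, 188.3, 47.2]
eef_rot: [-3.142, -0.0, 0.001]
wrist_force: [-0.1, -0.4, -2.0]
finger_gap: 59.2
grasp_force: 30.0
```

```bash
python3 -m jog '.4 0 0 -.002 0 0 0;.4 0 0 -.004 0 0 0;.4 0 0 -.006 0 0 0;.4 0 0 -.006 0 0 0;.4 0 0 -.006 0 0 0'; python3 -m jog '.4 0 0 -.002 0 0 0;.4 0 0 -.003 0 0 0;.4 0 0 -.003 0 0 0;.4 0 0 -.003 0 0 0'
```

```text
time: 16.32
tool_pos: [413.6, 188.3, 46.3]
eef_rot: [-3.142, -0.0, 0.001]
wrist_force: [-0.4, 0.2, 1.4]
finger_gap: 59.5
grasp_force: 30.0
time: 16.65
tool_pos: [413.7, 188.4, 46.3]
eef_rot: [-3.141, -0.001, 0.001]
wrist_force: [-0.7, 0.1, 7.0]
finger_gap: 59.1
grasp_force: 30.0
```

```bash
python3 -m jog '.7 0 0 .002 0 0 0;.8 0 0 .002 0 0 0;1 0 0 .002 0 0 0;1 0 0 .002 0 0 0;1 0 0 .002 0 0 0;1 0 0 .002 0 0 0;1 0 0 .05 0 0 0;1 0 0 .15 0 0 0;1 0 0 .3 0 0 0;1 0 0 .5 0 0 0'; python3 -m jog '1 0 0 .2 0 0 0;1 0 0 .4 0 0 0;1 0 0 .5 0 0 0;1 0 0 .5 0 0 0';python3 -m jog '1 .1 -.17 0 0 0 .07;1 .2 -.35 0 0 0 .07;1 .3 -.53 0 0 0 .07;1 .414 -.724 0 0 0 .07;1 .414 -.724 0 0 0 .07';python3 -m jog '1 .1 -.17 0 0 0 0;1 .2 -.35 0 0 0 0;1 .3 -.53 0 0 0 0;1 .414 -.724 0 0 0 0;1 .414 -.724 0 0 0 0'
python3 -m jog '1 .1 -.17 0 0 0 0;1 .2 -.35 0 0 0 0;1 .3 -.53 0 0 0 0;1 .38 -.66 0 0 0 0;1 .414 -.724 0 0 0 0;1 .414 -.724 0 0 0 0;1 .414 -.724 0 0 0 0'
python3 - <<'E'
from h import *
im=vision.camera('top'); cv2.imwrite('pics/d.png',im[:,:,::-1])
for n,p in[('sauce',(620,226,96)),('honey',(413.5,188,86))]:
    c,s=blob(im,n,pix('top',p)); print(n,c,s,world('top',c,p[2]))
sc=vision.camera('scene'); cv2.imwrite('pics/d2.png',sc[:,:,::-1])
E
```

```text
time: 17.48
tool_pos: [412.1, 187.9, 120.6]
eef_rot: [3.141, 0.004, 0.0]
wrist_force: [-0.5, 0.4, -1.0]
finger_gap: 86.9
grasp_force: 0.0
time: 17.82
tool_pos: [415.8, 188.8, 199.6]
eef_rot: [-3.14, -0.009, 0.001]
wrist_force: [0.0, 0.8, 0.4]
finger_gap: 87.2
grasp_force: 0.0
time: 18.23
tool_pos: [479.4, 75.3, 195.4]
eef_rot: [3.139, -0.003, 0.106]
wrist_force: [0.5, 0.5, 0.2]
finger_gap: 86.6
grasp_force: 0.0
time: 18.65
tool_pos: [541.5, -33.9, 195.3]
eef_rot: [3.138, -0.004, 0.106]
wrist_force: [0.4, -0.5, 0.2]
finger_gap: 87.0
grasp_force: 0.0
time: 19.23
tool_pos: [598.5, -136.5, 194.7]
eef_rot: [-3.139, 0.003, 0.11]
wrist_force: [0.4, 1.2, -0.0]
finger_gap: 87.5
grasp_force: 0.0
sauce [179.44259078 182.30127576] [  38   35 1019] [619.92879295 225.88491171  96.        ]
honey [200.77971647 299.76772083] [ 35  35 917] [413.63494452 190.70285455  86.        ]
```

View pics/d2.png

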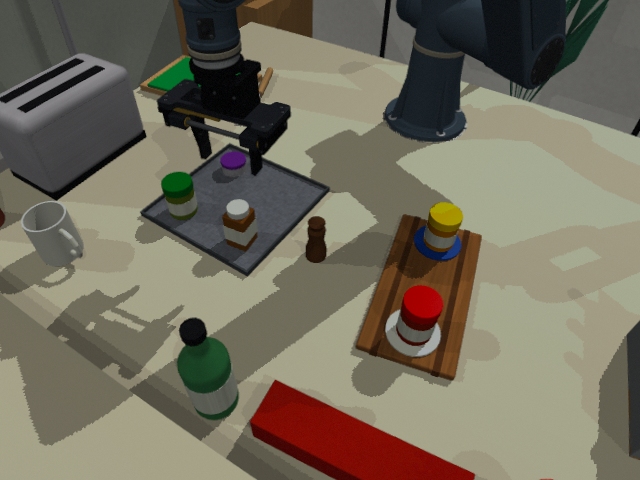

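The scene view shows both jars upright on their coasters, honey at (443,230) and sauce at (418,318), and the gripper at the shaker. I'll check the honey jar's offset in the second camera.

```bash
python3 - <<'E'
from h import *
sc=cv2.imread('pics/d2.png')[:,:,::-1].copy()
for n,p in[('sauce',(620,226,96)),('honey',(413.5,188,86))]:
    c,s=blob(sc,n,pix('scene',p),22); print(n,c,s,world('scene',c,p[2]).round(1))
im=cv2.imread('pics/d.png'); cv2.imwrite('pics/hz.png',cv2.resize(im[265:335,165:255],None,fx=6,fy=6,interpolation=cv2.INTER_CUBIC))
for z in (20,):
  for n,uv in(('top',(211.3,296.7)),('scene',(437,242))): print(world(n,uv,z).round(1))
E
```

```text
sauce [421.96736597 304.51592852] [  41   40 1287] [619.9 226.8  96. ]
honey [445.2967581  216.38778055] [ 34  30 802] [412.5 189.1  86. ]
[413.8 187.5  20. ]
[416.  188.8  20. ]
```

View pics/hz.png

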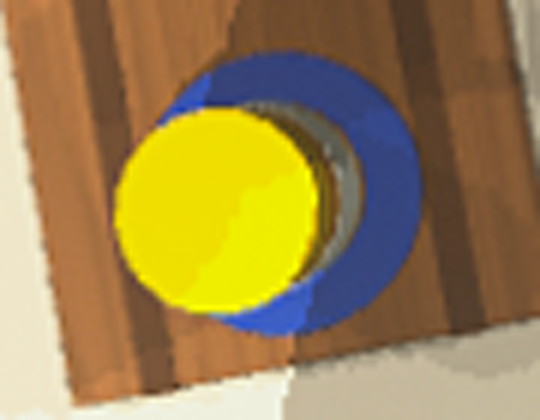

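The segmentation covers only the lid's top face. With that height the honey jar is at y≈188.7, so it is centred. Next is the shaker.

```bash
python3 -m jog '1 0 0 -.25 0 0 0;1 0 0 -.5 0 0 0;1 0 0 -.75 0 0 0;1 0 0 -.9 0 0 0;1 0 0 -1 0 0 0;1 0 0 -1 0 0 0'; python3 -m jog '1 0 0 -.04 0 0 0;1 0 0 -.072 0 0 0;1 0 0 -.072 0 0 0;.6 0 0 -.072 0 0 0;.3 0 0 -.072 0 0 0;.3 0 0 -.072 0 0 0;.3 0 0 -.072 0 0 0;.3 0 0 -.072 0 0 0;.3 0 0 -.072 0 0 0;.3 0 0 -.072 0 0 0' 20;python3 -m jog '.3 0 0 0 0 0 0;.3 0 0 0 0 0 0;.3 0 0 0 0 0 0;.3 0 0 0 0 0 0;.3 0 0 0 0 0 0;.3 0 0 0 0 0 0' 20
```

```text
time: 19.83
tool_pos: [596.2, -134.6, 42.2]
eef_rot: [-3.137, 0.008, 0.112]
wrist_force: [-0.4, 1.8, 0.7]
finger_gap: 87.5
grasp_force: 0.0
time: 20.67
tool_pos: [599.9, -137.6, 35.0]
eef_rot: [3.142, -0.0, 0.11]
wrist_force: [1.0, -0.8, 0.0]
finger_gap: 48.2
grasp_force: 0.0
time: 21.17
tool_pos: [599.7, -137.4, 34.9]
eef_rot: [-3.141, 0.0, 0.11]
wrist_force: [0.0, 2.0, 1.4]
finger_gap: 43.8
grasp_force: 20.0
```

```bash
python3 -m jog '.3 0 0 .02 0 0 0;.3 0 0 .06 0 0 0;.3 0 0 .15 0 0 0;.3 0 0 .3 0 0 0;.3 0 0 .47 0 0 0;.3 0 0 .64 0 0 0;.3 0 0 .8 0 0 0;.3 0 0 .92 0 0 0;.3 0 0 1 0 0 0;.3 0 0 1 0 0 0' 25; python3 -m jog '.3 -.02 .08 0 0 0 0;.3 -.06 .24 0 0 0 .02;.3 -.1 .42 0 0 0 .045;.3 -.14 .59 0 0 0 .045;.3 -.184 .766 0 0 0 .045' ; python3 -m jog '.3 -.045 .19 0 0 0 0;.3 -.09 .38 0 0 0 0;.3 -.14 .58 0 0 0 0;.3 -.184 .766 0 0 0 0';python3 -m jog '.3 -.04 .19 0 0 0 0;.3 -.09 .37 0 0 0 0;.3 -.13 .54 0 0 0 0;.3 -.16 .67 0 0 0 0;.3 -.18 .74 0 0 0 0;.3 -.184 .766 0 0 0 0;.3 -.184 .766 0 0 0 0;.3 -.184 .766 0 0 0 0'
python3 -m jog '.3 0 0 -.06 0 0 0;.3 0 0 -.18 0 0 0;.3 0 0 -.34 0 0 0;.3 0 0 -.5 0 0 0;.3 0 0 -.64 0 0 0;.3 0 0 -.74 0 0 0;.3 0 0 -.8 0 0 0;.3 0 0 -.83 0 0 0;.3 0 0 -.83 0 0 0;.3 0 0 -.83 0 0 0'
python3 - <<'E'
from h import *
sc=vision.camera('scene')
p=pix('scene',(517,207,60)).astype(int);print(p)
cv2.imwrite('pics/e.png',cv2.resize(sc[p[1]-100:p[1]+100,p[0]-120:p[0]+120,::-1],None,fx=3,fy=3,interpolation=2))
E
```

```text
time: 22.0
tool_pos: [601.7, -138.4, 188.5]
eef_rot: [3.138, -0.006, 0.111]
wrist_force: [0.7, 0.4, -2.0]
finger_gap: 44.2
grasp_force: 25.0
time: 22.42
tool_pos: [570.2, -20.7, 183.1]
eef_rot: [-3.14, 0.004, 0.181]
wrist_force: [-0.0, 0.4, -0.9]
finger_gap: 43.7
grasp_force: 25.0
time: 22.75
tool_pos: [541.9, 94.5, 183.2]
eef_rot: [-3.14, 0.004, 0.181]
wrist_force: [0.1, 0.1, -0.7]
finger_gap: 43.8
grasp_force: 25.0
time: 23.42
tool_pos: [516.9, 206.5, 184.4]
eef_rot: [3.141, 0.001, 0.181]
wrist_force: [0.2, 0.4, -1.7]
finger_gap: 43.7
grasp_force: 25.0
time: 24.25
tool_pos: [517.7, 206.8, 60.7]
eef_rot: [3.142, -0.001, 0.18]
wrist_force: [-0.1, -0.3, -1.4]
finger_gap: 43.6
grasp_force: 25.0
[430 268]
```

View pics/e.png

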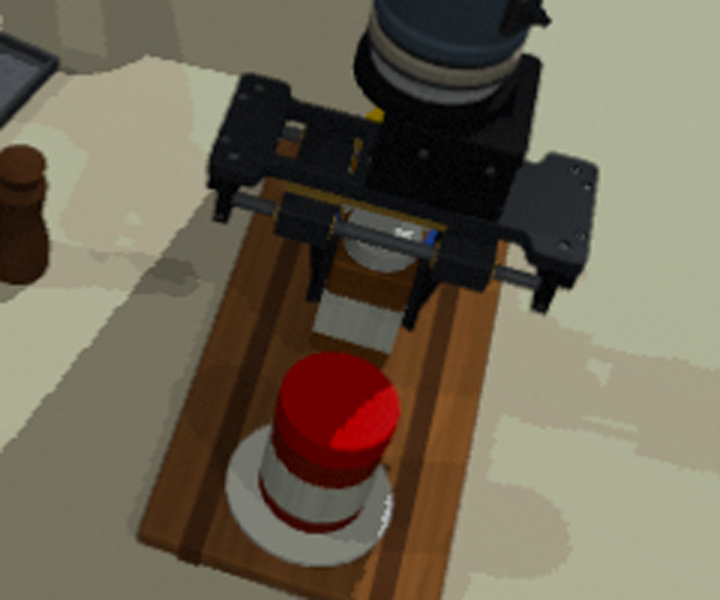

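The shaker hangs upright between the jars, square to the board stripes, with its label at about (355,320) in the crop. I lower it gently.

```bash
python3 -m jog '.3 0 0 -.03 0 0 0;.3 0 0 -.055 0 0 0;.3 0 0 -.07 0 0 0;.3 0 0 -.08 0 0 0;.3 0 0 -.086 0 0 0;.3 0 0 -.09 0 0 0;.3 0 0 -.092 0 0 0;.3 0 0 -.092 0 0 0;.3 0 0 -.092 0 0 0'; python3 -m jog '.3 0 0 -.003 0 0 0;.3 0 0 -.005 0 0 0;.3 0 0 -.005 0 0 0;.3 0 0 -.005 0 0 0'
```

```text
time: 25.05
tool_pos: [517.1, 207.2, 46.6]
eef_rot: [-3.142, -0.0, 0.181]
wrist_force: [0.5, -0.1, -0.8]
finger_gap: 43.6
grasp_force: 25.0
time: 25.38
tool_pos: [517.1, 207.2, 45.9]
eef_rot: [-3.142, -0.0, 0.181]
wrist_force: [0.4, -0.6, -1.1]
finger_gap: 43.8
grasp_force: 25.0
```

```bash
python3 -m jog '.3 0 0 -.003 0 0 0;.3 0 0 -.005 0 0 0;.3 0 0 -.005 0 0 0;.3 0 0 -.005 0 0 0'; python3 -m jog '.3 0 0 -.002 0 0 0;.3 0 0 -.003 0 0 0;.3 0 0 -.003 0 0 0'
```

```text
time: 25.72
tool_pos: [517.1, 207.2, 45.9]
eef_rot: [3.142, -0.0, 0.181]
wrist_force: [-1.1, -0.7, 5.2]
finger_gap: 43.8
grasp_force: 25.0
time: 25.97
tool_pos: [517.1, 207.2, 45.9]
eef_rot: [3.142, -0.001, 0.181]
wrist_force: [-2.3, 0.2, 7.5]
finger_gap: 44.0
grasp_force: 25.0
```

```bash
python3 -m jog '.5 0 0 .004 0 0 0;.7 0 0 .004 0 0 0;.9 0 0 .004 0 0 0;1 0 0 .004 0 0 0;1 0 0 .004 0 0 0;1 0 0 .004 0 0 0;1 0 0 .05 0 0 0;1 0 0 .15 0 0 0;1 0 0 .3 0 0 0;1 0 0 .5 0 0 0'; python3 -m jog '1 0 0 .2 0 0 0;1 0 0 .4 0 0 0;1 0 0 .5 0 0 0;1 0 0 .5 0 0 0';python3 -m jog '1 -.03 -.2 0 0 0 -.05;1 -.07 -.4 0 0 0 -.115;1 -.1 -.6 0 0 0 -.115;1 -.137 -.818 0 0 0 -.115;1 -.137 -.818 0 0 0 -.115'
python3 - <<'E'
from h import *
im=vision.camera('top'); cv2.imwrite('pics/f.png',im[:,:,::-1])
sc=vision.camera('scene'); cv2.imwrite('pics/f2.png',sc[:,:,::-1])
for n,p in[('sauce',(620,226,96)),('honey',(413.5,188,86)),('tin',(435,-283,32)),('shaker',(517,207,104))]:
  for cam,i in(('top',im),('scene',sc)):
    try: c,s=blob(i,n,pix(cam,p),25); print(n,cam,c.round(1),s,world(cam,c,p[2]).round(1))
    except Exception as e: print(n,cam,'none')
E
```

```text
time: 26.8
tool_pos: [515.5, 206.8, 119.1]
eef_rot: [3.142, 0.005, 0.181]
wrist_force: [0.7, 0.4, 0.4]
finger_gap: 86.2
grasp_force: 0.0
time: 27.13
tool_pos: [519.7, 207.8, 199.2]
eef_rot: [-3.142, -0.009, 0.181]
wrist_force: [0.3, 0.1, 1.1]
finger_gap: 87.3
grasp_force: 0.0
time: 27.55
tool_pos: [494.6, 80.2, 193.5]
eef_rot: [3.14, 0.004, -0.004]
wrist_force: [-0.2, -0.2, -0.1]
finger_gap: 86.9
grasp_force: 0.0
sauce top [179.5 180. ] [ 39  29 882] [623.9 225.8  96. ]
sauce scene [422.  304.4] [  41   40 1294] [619.6 226.7  96. ]
honey top [201.1 300.4] [ 36  32 906] [412.6 190.1  86. ]
honey scene [445.4 216.4] [ 34  30 801] [412.4 189.3  86. ]
tin top [460.2 282. ] [ 30  29 680] [ 435.2 -282.9   32. ]
tin scene [232.8 159.1] [ 25  17 334] [ 434.  -282.8   32. ]
shaker top none
shaker scene [436.5 249.7] [ 24  19 349] [513.1 206.9 104. ]
```

View pics/f.png

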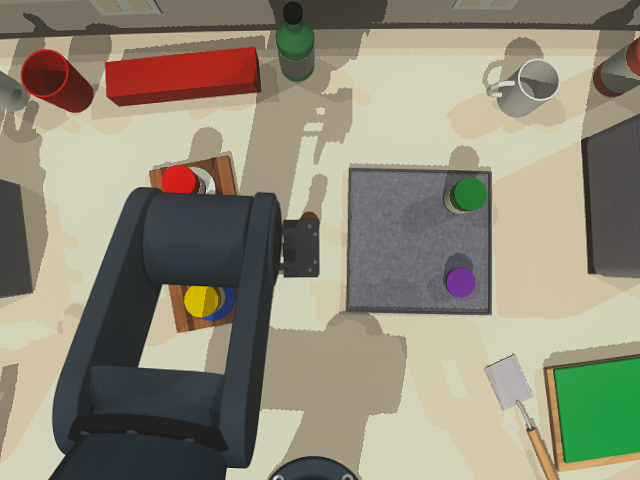

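View pics/f2.png

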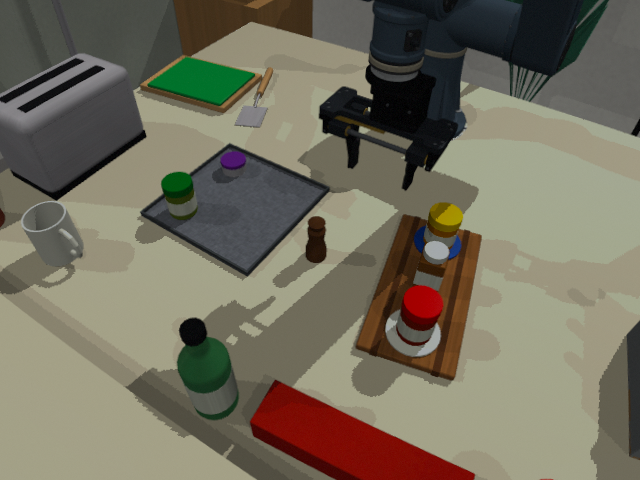

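The top view shows the tin alone at (460,282), which both cameras put at (434.9, -282.9), and the pickle jar untouched at (468,194). The scene view shows all three placed items upright. Next is the tin, with the jaw partly open to clear the tray rim.

```bash
python3 -m jog '.8 -.03 -.2 0 0 0 0;.8 -.07 -.4 0 0 0 0;.8 -.1 -.6 0 0 0 0;.8 -.137 -.817 0 0 0 0;.8 -.137 -.817 0 0 0 0';python3 -m jog '.8 -.03 -.2 0 0 0 0;.8 -.07 -.4 0 0 0 0;.8 -.1 -.6 0 0 0 0;.8 -.137 -.817 0 0 0 0;.8 -.137 -.817 0 0 0 0'
python3 -m jog '.8 -.03 -.2 0 0 0 0;.8 -.07 -.4 0 0 0 0;.8 -.1 -.6 0 0 0 0;.8 -.12 -.73 0 0 0 0;.8 -.137 -.817 0 0 0 0;.8 -.137 -.817 0 0 0 0;.8 -.137 -.817 0 0 0 0;.8 -.137 -.817 0 0 0 0'
python3 -m jog '.8 0 0 -.25 0 0 0;.8 0 0 -.5 0 0 0;.8 0 0 -.75 0 0 0;.8 0 0 -.9 0 0 0;.8 0 0 -1 0 0 0;.8 0 0 -1 0 0 0;.8 0 0 -1 0 0 0'
python3 -m jog '.8 0 0 -.06 0 0 0;.8 0 0 -.12 0 0 0;.8 0 0 -.18 0 0 0;.8 0 0 -.22 0 0 0;.8 0 0 -.232 0 0 0;.8 0 0 -.232 0 0 0;.8 0 0 -.232 0 0 0'
python3 -m jog '.6 0 0 0 0 0 0;.4 0 0 0 0 0 0;.4 0 0 0 0 0 0;.4 0 0 0 0 0 0;.4 0 0 0 0 0 0;.4 0 0 0 0 0 0;.4 0 0 0 0 0 0;.4 0 0 0 0 0 0' 20
```

```text
time: 28.07
tool_pos: [476.2, -41.4, 194.3]
eef_rot: [3.14, -0.0, -0.002]
wrist_force: [0.4, 0.8, -0.5]
finger_gap: 70.5
grasp_force: 0.0
time: 28.48
tool_pos: [456.6, -164.7, 194.6]
eef_rot: [3.139, -0.002, -0.002]
wrist_force: [-0.5, 0.6, -0.2]
finger_gap: 69.6
grasp_force: 0.0
time: 29.15
tool_pos: [434.9, -281.1, 194.3]
eef_rot: [-3.14, 0.001, 0.002]
wrist_force: [0.5, 0.1, -0.4]
finger_gap: 69.9
grasp_force: 0.0
time: 29.73
tool_pos: [434.7, -281.4, 44.2]
eef_rot: [-3.14, 0.002, 0.002]
wrist_force: [0.3, -0.4, -0.2]
finger_gap: 69.8
grasp_force: 0.0
time: 30.32
tool_pos: [434.8, -283.3, 9.8]
eef_rot: [-3.141, 0.0, 0.0]
wrist_force: [0.4, 0.1, -0.1]
finger_gap: 69.6
grasp_force: 0.0
time: 30.98
tool_pos: [434.9, -283.4, 10.1]
eef_rot: [3.141, -0.0, 0.001]
wrist_force: [-1.2, -0.3, 3.8]
finger_gap: 55.0
grasp_force: 20.0
```

```bash
python3 -m jog '.4 0 0 .02 0 0 0;.4 0 0 .06 0 0 0;.4 0 0 .15 0 0 0;.4 0 0 .3 0 0 0;.4 0 0 .47 0 0 0;.4 0 0 .64 0 0 0;.4 0 0 .8 0 0 0;.4 0 0 .92 0 0 0;.4 0 0 1 0 0 0;.4 0 0 1 0 0 0' 25; python3 -m jog '.4 .03 .08 0 0 0 0;.4 .09 .24 0 0 0 0;.4 .16 .44 0 0 0 0;.4 .23 .64 0 0 0 0;.4 .309 .849 0 0 0 0' ; python3 -m jog '.4 .075 .21 0 0 0 0;.4 .15 .42 0 0 0 0;.4 .23 .63 0 0 0 0;.4 .309 .849 0 0 0 0';python3 -m jog '.4 .075 .21 0 0 0 0;.4 .15 .42 0 0 0 0;.4 .23 .63 0 0 0 0;.4 .309 .849 0 0 0 0'; python3 -m jog '.4 .075 .21 0 0 0 0;.4 .15 .41 0 0 0 0;.4 .22 .6 0 0 0 0;.4 .27 .74 0 0 0 0;.4 .3 .82 0 0 0 0;.4 .309 .849 0 0 0 0;.4 .309 .849 0 0 0 0;.4 .309 .849 0 0 0 0'
python3 -m jog '.4 0 0 -.05 0 0 0;.4 0 0 -.12 0 0 0;.4 0 0 -.19 0 0 0;.4 0 0 -.24 0 0 0;.4 0 0 -.27 0 0 0;.4 0 0 -.28 0 0 0;.4 0 0 -.28 0 0 0;.4 0 0 -.28 0 0 0'
python3 - <<'E'
from h import *
sc=vision.camera('scene')
p=pix('scene',(620,226,110)).astype(int);print(p)
cv2.imwrite('pics/g.png',cv2.resize(sc[p[1]-70:p[1]+70,p[0]-90:p[0]+90,::-1],None,fx=4,fy=4,interpolation=2))
print([pix('scene',(620,226+d,105)).round(1) for d in(-30,0,30)])
for n,r,z in(('sauce',12,96),('tin',25,137)):
  c,s=blob(sc,n,pix('scene',(620,226,z)),25);print(n,c,s,world('scene',c,z))
E
```

```text
time: 31.82
tool_pos: [436.0, -284.2, 162.7]
eef_rot: [3.138, -0.004, 0.001]
wrist_force: [-0.3, 0.1, -1.5]
finger_gap: 55.1
grasp_force: 25.0
time: 32.23
tool_pos: [480.1, -153.3, 158.3]
eef_rot: [-3.139, 0.003, -0.001]
wrist_force: [0.6, -1.2, -0.1]
finger_gap: 54.6
grasp_force: 25.0
time: 32.57
tool_pos: [526.4, -25.7, 158.2]
eef_rot: [-3.14, 0.004, 0.0]
wrist_force: [0.1, -1.4, -1.1]
finger_gap: 54.6
grasp_force: 25.0
time: 32.9
tool_pos: [572.4, 101.4, 157.9]
eef_rot: [-3.141, 0.004, 0.001]
wrist_force: [0.9, -0.7, -0.6]
finger_gap: 54.9
grasp_force: 25.0
time: 33.57
tool_pos: [619.1, 225.4, 158.9]
eef_rot: [3.141, 0.003, 0.0]
wrist_force: [-0.4, -0.2, 0.1]
finger_gap: 54.8
grasp_force: 25.0
time: 34.23
tool_pos: [620.5, 226.2, 117.9]
eef_rot: [-3.142, -0.0, 0.0]
wrist_force: [0.8, -0.0, -0.1]
finger_gap: 55.2
grasp_force: 25.0
[423 298]
[array([404. , 292.3]), array([422.5, 300.9]), array([441.5, 309.7])]
sauce [418.49690722 313.90515464] [ 40  35 485] [638.020325   228.85857636  96.        ]
tin [427.4116095  290.53298153] [ 39  31 758] [623.51396551 228.61666127 137.        ]
```

View pics/g.png

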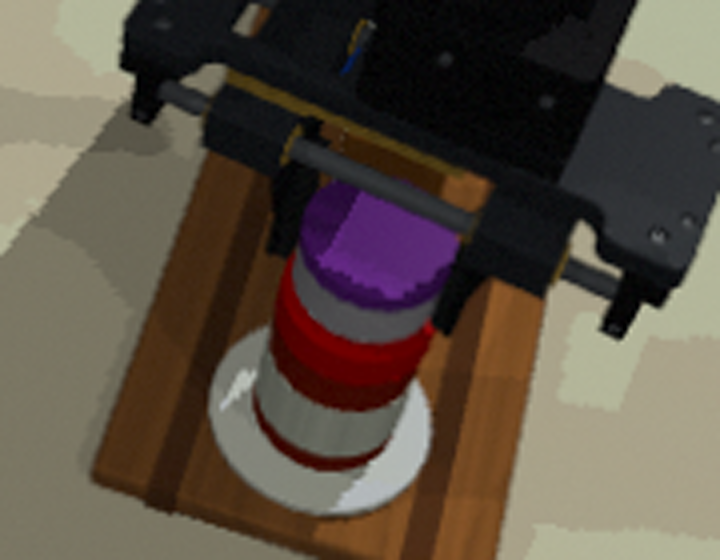

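The crop shows the tin, top at about (385,240), held level just above the red lid and in line with it. I lower it.

```bash
python3 -m jog '.4 0 0 -.012 0 0 0;.4 0 0 -.022 0 0 0;.4 0 0 -.03 0 0 0;.4 0 0 -.036 0 0 0;.4 0 0 -.04 0 0 0;.4 0 0 -.042 0 0 0;.4 0 0 -.042 0 0 0;.4 0 0 -.042 0 0 0'; python3 -m jog '.4 0 0 -.002 0 0 0;.4 0 0 -.004 0 0 0;.4 0 0 -.004 0 0 0;.4 0 0 -.004 0 0 0'
```

```text
time: 34.95
tool_pos: [620.2, 226.2, 111.5]
eef_rot: [-3.142, -0.0, 0.001]
wrist_force: [-1.1, 0.0, -0.9]
finger_gap: 55.0
grasp_force: 25.0
time: 35.28
tool_pos: [620.3, 226.2, 111.2]
eef_rot: [-3.142, -0.0, 0.0]
wrist_force: [-0.1, 0.0, 0.5]
finger_gap: 55.0
grasp_force: 25.0
```

```bash
python3 -m jog '.4 0 0 -.002 0 0 0;.4 0 0 -.003 0 0 0;.4 0 0 -.003 0 0 0;.4 0 0 -.003 0 0 0'
```

```text
time: 35.62
tool_pos: [620.4, 226.2, 111.1]
eef_rot: [-3.142, -0.001, 0.001]
wrist_force: [-1.7, -0.4, 6.3]
finger_gap: 55.1
grasp_force: 25.0
```

Contact felt. I release, rise and clear away for a final look.

```bash
python3 -m jog '.5 0 0 .002 0 0 0;.7 0 0 .002 0 0 0;.8 0 0 .002 0 0 0;.9 0 0 .002 0 0 0;.9 0 0 .002 0 0 0;.9 0 0 .002 0 0 0;.9 0 0 .05 0 0 0;.9 0 0 .15 0 0 0;.9 0 0 .3 0 0 0;.9 0 0 .5 0 0 0'; python3 -m jog '.9 0 0 .1 0 0 0;.9 0 0 .1 0 0 0;.9 -.1 -.25 .1 0 0 0;.9 -.2 -.5 .1 0 0 0;.9 -.3 -.75 .1 0 0 0;.9 -.3 -1 .1 0 0 0;.9 -.3 -1 .1 0 0 0'; python3 -m jog '.9 -.05 -.25 0 0 0 0;.9 -.1 -.5 0 0 0 0;.9 -.15 -.75 0 0 0 0;.9 -.2 -1 0 0 0 0;.9 -.2 -1 0 0 0 0'; python3 -m jog '.9 -.05 -.25 0 0 0 0;.9 -.1 -.5 0 0 0 0;.9 -.15 -.75 0 0 0 0;.9 -.2 -1 0 0 0 0;.9 -.2 -1 0 0 0 0;.9 -.2 -1 0 0 0 0;.9 -.2 -1 0 0 0 0'
python3 - <<'E'
from h import *
im=vision.camera('top'); sc=vision.camera('scene')
for n,p in[('sauce',(620,226,96)),('honey',(413.5,188,90)),('tin',(620,226,133)),('shaker',(517,207,104)),('pickle',(594,-293,80))]:
  for cam,i in(('top',im),('scene',sc)):
    try: c,s=blob(i,n,pix(cam,p),25); print(n,cam,c.round(1),s,world(cam,c,p[2]).round(1))
    except Exception as e: print(n,cam,'none')
a=cv2.resize(im[140:345,130:280],None,fx=2.5,fy=2.5,interpolation=2); b=cv2.resize(sc[175:390,340:500],None,fx=2.5,fy=2.5,interpolation=2)
h=max(len(a),len(b)); f=lambda x:np.pad(x,((0,h-len(x)),(0,0),(0,0)))
cv2.imwrite('pics/z.png',np.hstack([f(a),f(b)])[:,:,::-1])
E
```

```text
time: 36.45
tool_pos: [618.6, 225.9, 184.4]
eef_rot: [3.141, 0.005, 0.0]
wrist_force: [0.2, 0.2, 0.2]
finger_gap: 77.9
grasp_force: 0.0
time: 37.03
tool_pos: [574.0, 70.3, 199.7]
eef_rot: [3.139, 0.002, -0.005]
wrist_force: [0.3, 0.9, 0.1]
finger_gap: 78.2
grasp_force: 0.0
time: 37.45
tool_pos: [544.5, -79.7, 199.9]
eef_rot: [3.139, 0.001, -0.005]
wrist_force: [-0.0, 0.0, -0.3]
finger_gap: 78.3
grasp_force: 0.0
time: 38.03
tool_pos: [514.9, -222.8, 199.8]
eef_rot: [-3.14, 0.001, -0.0]
wrist_force: [0.1, 1.3, -0.1]
finger_gap: 78.7
grasp_force: 0.0
sauce top [189.8 188.7] [ 32  33 246] [608.2 207.5  96. ]
sauce scene [419.2 314.2] [ 41  34 385] [638.  229.9  96. ]
honey top [200.8 299.7] [ 34  34 929] [414.  189.7  90. ]
honey scene [445.1 216.5] [ 35  30 810] [417.2 189.6  90. ]
tin top [172.7 177.9] [ 33  33 836] [620.6 225.9 133. ]
tin scene [426.6 289.7] [ 38  32 942] [619.6 226.6 133. ]
shaker top [188.4 241. ] [ 23  23 435] [516.1 207.4 104. ]
shaker scene [436.6 249.7] [ 24  19 344] [512.9 207.  104. ]
pickle top [468.6 187.2] [ 33  29 440] [ 606.7 -287.7   80. ]
pickle scene [176.4 181.4] [ 31  20 451] [ 592.  -290.7   80. ]
```

View pics/z.png

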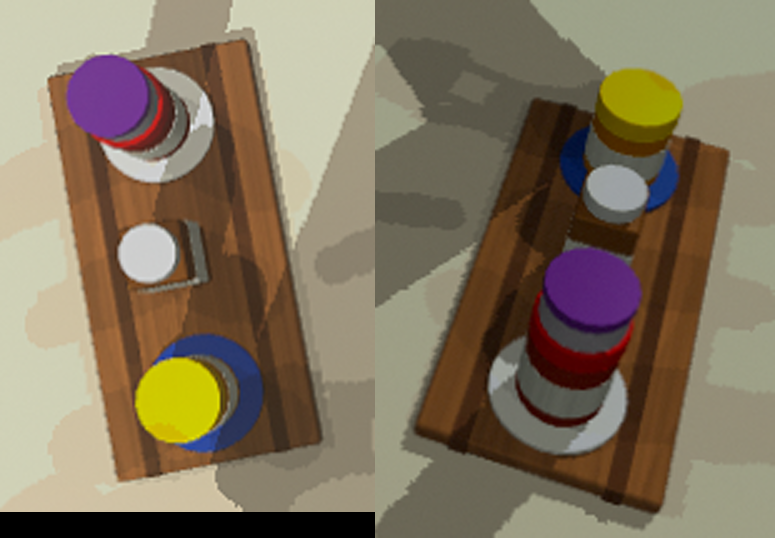

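Both views show everything upright and centred to within 1–2 mm: sauce with the tin on its lid, the shaker square in the middle, and honey on the blue coaster. The pickle jar hasn't moved in the scene camera; the top camera's reading is partly hidden by the arm.

```bash
python3 -c "
from bench import job; print(job.hand_in())"
```

```text
the job is handed in; nothing more can be done
None
```

The job is handed in after about 38 s: sauce jar with the tin on its lid on white, honey jar on blue and shaker mid-board, all about 1–2 mm from centre by camera, with the pickle jar still standing in the tray; no verdict was returned.

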